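Press the tube rotor home on the mini centrifuge's tapered spindle

TASK

Make the mini centrifuge ready to spin tubes: take the rotor with the eight round slanted sleeves (not the square one for strips), set it down over the tapered spindle and let go of it, so that it first sits loose on the taper, then press on top of its knob until it is fully home and friction holds it. If the lid hangs over the bowl, swing it out of the way first; close the lid fully when the rotor is home. Leave everything else on the bench where it is.

Things in the scene. Friction and masses are not known exactly. Their poses are not given: they have to be found in the camera images.
- rotor_mid (a point): The tube rotor, dark grey plastic, 70 to 105 g: a knob 28 mm across amid eight round slanted sleeves like petals (98 mm across over all, 62 mm high), standing upright on its hub. This point: on its axis half-way up, 31 mm above the flat underside; z along the axis, up. Under the hub is a tapered blind bore, 26 mm deep, 17 mm across at the mouth, narrowing 1 mm of radius per 10 mm.
- knob_top (a point): The middle of the flat top of the tube rotor's knob, 62 mm above the rotor's underside: where it is pressed. The sleeves reach to 30 mm above the underside, so the fingers can take the knob (28 mm across) from 32 mm up to its top.
- strip_rotor: The other rotor, for tube strips, dark grey: the same kind of hub and knob (28 mm across, 62 mm high) on a square frame of four straight blocks of small wells (79 mm square). Origin at the centre of its underside. Not to be used; it stays where it is.
- spindle_seat (a point): Centre of the flat steel shoulder of the mini centrifuge's spindle, 52 mm above the bench, in the middle of the bowl; x points from the switch panel (front) to the hinge (back), z up. The slotted springy spindle rises 23 mm above it, 18 mm across at the foot, tapering to a rounded tip 13 mm across. Fully home, the rotor's underside lies on this shoulder.
- bowl_rim (a point): Centre of the mouth of the centrifuge's bowl, 96 mm above the bench; the bowl is 128 mm across inside, the white body 172 mm outside, 105 mm to the front panel, 95 mm to the back; it is fixed to the bench. A rotor set on loose stays about 2 to 6 mm above its seat; the rest takes a firm push of about 8 to 15 N straight down on the knob, and friction then holds it.
- lid (a joint): Angle of the centrifuge's clear domed lid (rad): 0 closed, growing as it opens, 1.85 at its stop. It stays where it is left (stiff hinge, about 0.6 N at the tab plus its weight of 70 g). Above about 1.45 it is out of the rotor's way.
- lid_hinge (a point): The middle of the lid's hinge: on the back of the centrifuge, 80 mm behind the spindle axis and 97 mm above the bench. Its axes turn with the lid: -x from the hinge towards the tab, z out of the lid's upper (outer) face, y along the hinge.
- lid_tab (a point): The lid's dark tab, opposite the hinge: 26 mm long, 32 mm wide, 6 mm thick; this point is on its outer face (the upper one when closed), 164 mm from the hinge line. The round lid (147 mm across) with its 39 mm high dome lies between tab and hinge.
- tube_rack: White microtube rack with small tubes, 66 x 100 x 45 mm; origin at the centre of its underside. Stays where it is.
- oil_bottle: Small amber dropper bottle, 30 mm across, 74 mm high; origin at the centre of its underside. Stays where it is.
- stain_bottle: Amber glass bottle, 62 mm across, 150 mm high; origin at the centre of its underside. Stays where it is.
- slide_box: Green box for microscope slides, 99 x 35 x 34 mm; origin at the centre of its underside. Stays where it is.
- marker: White marker pen with dark cap, 140 mm long, 13 mm thick, lying along its x; origin under its middle. Stays where it is.
- tally_counter: Steel hand tally counter, 46 mm across, 33 mm high, with a finger ring; origin at the centre of its underside. Stays where it is.
- petri_dish: Lidded clear petri dish, 91 mm across, 15 mm high; origin at the centre of its underside. Stays where it is.
There are look-alikes about, which are no part of the job. What is shaped like the part that bears rotor_mid but blue or yellow is not meant.

How it is judged:
By the outcome, as a careful person would: the job done as asked, in the order asked, and still so for the second after the job is handed in, with the robot touching nothing.
It also fails if it takes over 72 s, if anything falls off the work surface, if the arm or the gripper's body presses on something with over 40 N, if the wrist force passes 120 N, or if a joint passes its speed limit or range.

ROBOT

A 6-joint arm with a two-finger parallel gripper is mounted at the origin on the work surface. World frame = base frame: x ahead of the robot, y to its left, z up, the work surface at z = 0. Lengths are in mm, angles in rad, forces in N, time in s.
With the tool pointing down it reaches from about 275 to 750 mm from the base axis. Payload 10.2 kg.
Tool frame: the origin (TCP) lies on the centre line of the jaws, within the pads' length; the fingertips stand 17 mm ahead of it and the grasp point (between the pads) lies 2 mm behind it (ctrl.tip_extent is the distance from the TCP to the fingertips, in mm); z points along the fingers, y is the line along which they close (so a half turn about z gives the same grasp; the last joint's range is limited). The gripper opens to 85 mm and grips with 20 to 120 N. Pads are 22 mm wide; open, the fingers measure 114 mm over their backs; the gripper's body (76 mm by 85 mm) begins 54 mm behind the grasp point. The pads swing forward as they close: fully open they stand 13 mm farther back than shut.
Start: joints at [-1.444, 0.313, 1.498, -0, 1.331, -0.223], TCP at [179.91, -493.217, 227.394] pointing down, gripper open.
Joint ranges: [-2.94, 2.94], [-0.97, 2.17], [0.19, 2.56], [-1.23, 4.37], [0.02, 3.11], [-2.88, 2.88]. Speed limits (rad/s): [2.39, 2.39, 3.01, 3.14, 3.14, 3.14].

INTERFACE

Orientations are given as a unit quaternion [w, x, y, z].
In Python, from rig import sensors, capture, ctrl, cut_out, place_of gives the robot as it stands.
- The arm moves only by the shell command python3 -m jog 'ROWS' [FORCE]. ROWS is JSON, a list of rows, each a list of 3 entries, a list of its own where there are three numbers: the shift along the world's x, y, z in mm, then the turn, a rotation vector about the world's x, y, z in degrees, then the closure, from 0 (fully open) to 1 (shut). A call has exactly 8 rows; each row is the pose to reach, as a shift and turn from the pose commanded when the call began; what a row does not reach only later rows make up. A row lasts 1/12 s, in which the tool goes at most 41.7 mm and 7.16 degrees, less where a joint would pass 70% of its speed; a pose out of reach is approached as far as the arm can. A call with a gripper value outside its range is refused whole. The fingers move at their own pace and stop on an object; FORCE is the grip in N (left out, the last holds). Time passes only in rows, so rows that repeat a pose let the fingers close, or fill a call up. It gives the time, the measured TCP pose, the force and the opening at its end, in the units of the state.
- sensors.sense(): the state, without advancing time (a new reading comes with each control period).
- capture(name): name is "side" or "top" or "wrist"; returns a dict with "color" (400x640x3 uint8, blue, green, red), "z_map" (400x640 float32, mm along the optical axis (not along the pixel's ray), 0 where there is no reading), "camera_matrix" (3x3 intrinsics, pixels), "R" (3x3) and "t" (3): a world point X has camera coordinates R X + t. Camera axes: x right, y down, z forward; pixel columns grow to the right and rows downward; lengths in mm; the calibration is good to about 2 mm. The wrist camera is an equidistant fisheye: a pixel r from the principal point sees the ray r / f radians off the axis. A picture is of the moment at which its call begins.
- ctrl.finish_job(): hands the job in, once; it reports no verdict.
Trained networks look in a picture, given as the dict that the camera call returned (one of the last four; its "shot" number tells which), for a name from the list of things; names that differ only in an ending like _2 or _b are one class to them, and where a whole thing is asked for, a point or a joint stands for the part that bears it (a point fixed in the world has none). Each returns a list of dicts, best first, with "p" (0 to 1); they miss things now and then, are a little off and sometimes report something else, mostly with a low value. They report only what shows in the picture. A call takes as long as a camera call. They do not tell look-alikes from the thing itself.
- cut_out(picture, query): "region" (400x640 bool, what is visible of it) and "box" ([left, top, right, bottom] in pixels, round what is visible of it).
- place_of(picture, query): "centre" ([row, column] in pixels: a listed point, or the origin of a listed thing).
The state is a dict: "time_s": time; "joints": joint angles; "dq": joint speeds; "tau": joint torques, N m; "eef_pos": TCP position; "ee_rot": TCP orientation; "force": force on the tool from outside, world axes, zero at the start; "wrist_torque": the same for the moment, N m; "grip_width": opening from 0.0 (shut) to 1.0 (fully open).
Only numpy, scipy, OpenCV 4.12 (cv2) and the standard library are available. Lean on these libraries where they do the work, as an engineer would, in place of code of your own. Each camera call takes 0.05 s, during which the arm holds its last target. There are 200 camera calls.

## Working session

There is one attempt and no reset: what is moved stays moved. The work goes in short steps, Python scripts to look and compute and a shell command to move; the robot and the scene stay as the last step left them, time stands still between calls to the robot, and variables do not carry over. Pictures are saved under pics/ and viewed, on a budget of 16 in all, crops included, one or two more only if the job needs it, and the job is handed in when it is done.

```bash
ls; mkdir -p pics; cat > h.py <<'E'
import numpy as np, cv2
from rig import sensors, capture, ctrl, cut_out, place_of
def world(c,row,col,d):
    K=c["camera_matrix"];p=np.array([(col-K[0,2])/K[0,0]*d,(row-K[1,2])/K[1,1]*d,d])
    return np.array(c["R"]).T@(p-np.array(c["t"]))
def at_z(c,row,col,z):
    R=np.array(c["R"]);o=-R.T@np.array(c["t"]);v=world(c,row,col,1000.)-o
    return o+v*(z-o[2])/v[2]
def cloud(c,m):
    r,q=np.nonzero(m&(c["z_map"]>0));d=c["z_map"][r,q];K=c["camera_matrix"]
    p=np.stack([(q-K[0,2])/K[0,0]*d,(r-K[1,2])/K[1,1]*d,d],1)
    return (p-np.array(c["t"]))@np.array(c["R"])
def pix(c,X):
    p=np.array(c["R"])@np.array(X)+np.array(c["t"]);K=c["camera_matrix"]
    return K[1,1]*p[1]/p[2]+K[1,2],K[0,0]*p[0]/p[2]+K[0,2]
E
python3 - <<'E'
from h import *
t=capture("top");s=capture("side")
cv2.imwrite("pics/top.png",t["color"]);cv2.imwrite("pics/side.png",s["color"])
print(sensors.sense())
for c,n in((t,"top"),(s,"side")):
  for q in("rotor_mid","knob_top","strip_rotor","spindle_seat","bowl_rim","lid_hinge","lid_tab"):
    for r in place_of(c,q)[:4]:
      a,b=r["centre"];d=c["z_map"][int(a),int(b)] if 0<=a<400 and 0<=b<640 else 0
      print(n,q,round(r["p"],2),np.round(r["centre"]),np.round(world(c,a,b,d)) if d>0 else None)
E
```

```text
pics
{'time_s': 0.1, 'joints': array([-1.44440469e+00,  3.13358489e-01,  1.49834489e+00, -1.81827967e-05,
        1.33094753e+00, -2.23371746e-01]), 'dq': array([ 0.00137647, -0.00306182, -0.00363282, -0.00120217, -0.00042411,
        0.001584  ]), 'tau': array([ 3.14620171e-03, -4.12899649e+01, -2.60144770e+01, -1.47405262e-04,
        2.97737446e-03, -1.87954748e-05]), 'eef_pos': array([ 179.87473588, -492.99350923,  226.91659446]), 'ee_rot': array([-5.28930368e-04,  9.84746616e-01,  1.73993742e-01,  1.68275888e-05]), 'force': array([ 0.17575537, -0.23980621,  0.6342498 ]), 'wrist_torque': array([0.01011539, 0.0196739 , 0.01610148]), 'grip_width': 1.0051385110818207}
top rotor_mid 0.91 [171. 400.] [ 575. -225.   60.]
top rotor_mid 0.57 [184. 462.] [ 539. -386.   63.]
top rotor_mid 0.56 [226. 490.] [ 433. -466.   23.]
top knob_top 0.93 [169. 404.] [ 581. -233.   64.]
top knob_top 0.92 [184. 466.] [ 541. -397.   60.]
top knob_top 0.85 [228. 500.] [ 425. -477.   62.]
top knob_top 0.41 [171. 402.] [ 576. -230.   61.]
top strip_rotor 0.6 [247. 413.] [ 379. -260.   10.]
top spindle_seat 0.72 [200. 318.] [496.  -9.  75.]
top bowl_rim 0.76 [195. 318.] [511.  -7.  53.]
top lid_hinge 0.93 [172. 307.] [563.  21.  96.]
top lid_tab 0.59 [152. 300.] [564.  28. 273.]
top lid_tab 0.22 [200. 318.] [494.  -7.  73.]
side rotor_mid 0.81 [251. 360.] [ 567. -243.   36.]
side rotor_mid 0.63 [335. 356.] [ 421. -487.   49.]
side rotor_mid 0.56 [297. 384.] [ 535. -410.   40.]
side rotor_mid 0.49 [250. 313.] [ 464. -177.   20.]
side knob_top 0.66 [286. 378.] [ 532. -390.   57.]
side knob_top 0.58 [240. 361.] [ 574. -234.   62.]
side strip_rotor 0.95 [291. 300.] [ 373. -303.   23.]
side spindle_seat 0.66 [210. 299.] [463. -78.  90.]
side bowl_rim 0.94 [194. 300.] [518.  47.  55.]
side lid_hinge 0.85 [182. 317.] [565.  28.  98.]
side lid_hinge 0.3 [245. 312.] [ 461. -171.   34.]
side lid_tab 0.76 [130. 323.] [842. 567.   5.]
```

View pics/top.png

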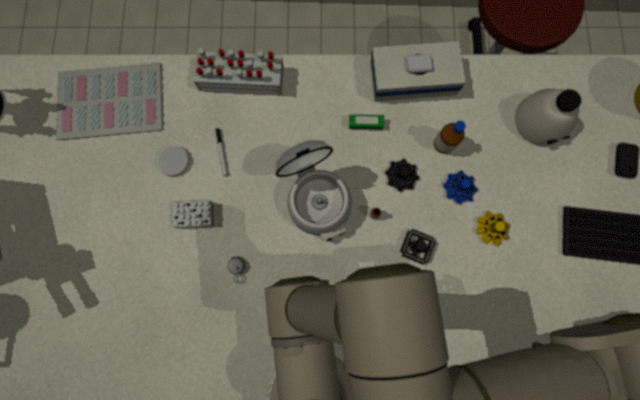

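View pics/side.png

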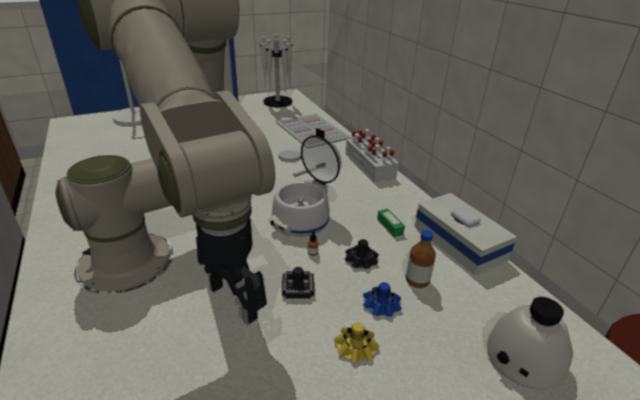

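Candidates for the tube rotor, as (row, col) in the top view: dark grey with sleeves at (170,402), blue at (186,460), yellow at (228,492), and the dark square strip rotor at (246,417). I choose (170,402). The lid stands open, roughly upright, and its angle still has to be measured.

```bash
cat > m.py <<'E'
from h import *
from scipy.optimize import least_squares
def circ(P):
    f=lambda v:np.hypot(P[:,0]-v[0],P[:,1]-v[1])-v[2]
    return least_squares(f,[*P[:,:2].mean(0),50],loss="soft_l1",f_scale=2).x
t=capture("top");s=capture("side")
allm=np.ones((400,640),bool)
for n,c in(("top",t),("side",s)):
    P=cloud(c,allm)
    k=P[(np.hypot(P[:,0]-577,P[:,1]+232)<60)&(P[:,2]>8)]
    kn=k[k[:,2]>52]
    print(n,"rotor all",len(k),(k.min(0)+k.max(0))/2,"knob",len(kn),kn.mean(0),(kn.min(0)+kn.max(0))/2,kn.max(0)-kn.min(0))
    b=P[(np.hypot(P[:,0]-505,P[:,1]+8)<100)&(abs(P[:,2]-95)<5)]
    print(n,"rim",len(b),circ(b),np.median(b[:,2]))
    sp=P[(np.hypot(P[:,0]-500,P[:,1]+8)<20)&(P[:,2]>56)&(P[:,2]<80)]
    if len(sp):print(n,"spindle",len(sp),sp.mean(0),sp.max(0))
    for r in cut_out(c,"lid_tab")[:2]:
        L=cloud(c,r["region"]);L=L[L[:,2]>105]
        print(n,"lid",r["p"],r["box"],len(L),L.min(0),L.max(0),np.median(L,0))
    for q in("knob_top","lid_tab","spindle_seat","lid_hinge"):
        for r in place_of(c,q)[:2]:
            z={"knob_top":62,"lid_tab":260,"spindle_seat":52,"lid_hinge":97}[q]
            print(n,q,r["p"],at_z(c,*r["centre"],z))
a=cv2.resize(t["color"][130:270,270:430],(640,560),interpolation=cv2.INTER_CUBIC)
cv2.imwrite("pics/crop.png",a)
E
python3 m.py
```

```text
top rotor all 764 [ 575.39727428 -237.40614739   37.27682763] knob 94 [ 575.48186593 -236.55715335   61.20927146] [ 576.55842571 -236.90484905   59.48962375] [27.38151789 28.5856513  14.10653503]
top rim 830 [493.99618465 -10.24361589  69.61715599] 95.15442673905825
top spindle 33 [492.42058005 -10.31412784  70.72715421] [500.18674034   3.6456023   78.2988356 ]
top lid 0.67 [274.6, 139.4, 336.5, 179.0] 1362 [532.82411296 -44.40267305 105.55647935] [612.97573776  89.73570923 276.16174009] [578.61524293  28.50208983 199.12407657]
top knob_top 0.97 [ 427.17258155 -477.71559692   62.        ]
top knob_top 0.92 [ 541.63242923 -390.42920632   62.        ]
top lid_tab 0.59 [563.85668296  22.0855094  260.        ]
top spindle_seat 0.66 [502.67010991 -13.6060251   52.        ]
top lid_hinge 0.81 [568.37029067  18.69238259  97.        ]
side rotor all 663 [ 574.92368193 -240.76294668   35.8543556 ] knob 82 [ 572.91693829 -241.2086934    58.49653362] [ 573.28121724 -239.22651837   57.85101981] [27.29369061 26.01870821 11.50343079]
side rim 430 [493.9065323  -13.46798637  69.60490466] 93.77988021426398
side spindle 36 [492.3044155  -14.170243    66.82940482] [500.89856525  -4.07681039  77.5857811 ]
side lid 0.84 [300.7, 129.2, 342.7, 184.6] 1551 [532.96399031 -47.11315133 105.08897933] [614.91373378  94.05793145 273.35472499] [581.7969489   47.1229036  167.94395815]
side knob_top 0.79 [ 426.4882625  -480.24575395   62.        ]
side knob_top 0.75 [ 537.50267461 -392.59706579   62.        ]
side lid_tab 0.71 [573.20085271  22.00080739 260.        ]
side spindle_seat 0.81 [488.88971154 -22.50697877  52.        ]
side lid_hinge 0.68 [565.43778581  25.19417578  97.        ]
```

View pics/crop.png

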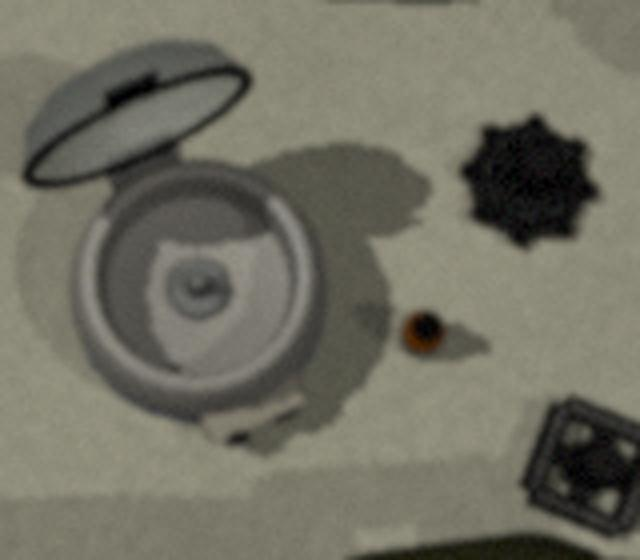

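The crop confirms a dark round rotor with eight petals at (180,530) of the crop, and a square strip rotor at (465,590). The lid stands nearly upright at (110,135) and the spindle is at (287,200). I start the approach and triangulate the tab to get the lid angle.

```bash
python3 -m jog '[[[40,26,0],[0,0,0],0],[[80,52,0],[0,0,0],0],[[120,78,-10],[0,0,0],0],[[155,102,-20],[0,0,0],0],[[190,125,-30],[0,0,0],0],[[225,148,-40],[0,0,0],0],[[260,170,-50],[0,0,0],0],[[290,190,-60],[0,0,0],0]]' 40
python3 -m jog '[[[35,22,-10],[0,0,0],0],[[70,44,-20],[0,0,0],0],[[105,64.5,-40],[0,0,0],0],[[105,64.5,-60],[0,0,0],0],[[105,64.5,-60],[0,0,0],0],[[105,64.5,-60],[0,0,0],0],[[105,64.5,-60],[0,0,0],0],[[105,64.5,-60],[0,0,0],0]]'
python3 - <<'E'
from h import *
from scipy.optimize import least_squares
print(ctrl.tip_extent)
t=capture("top");s=capture("side");w=capture("wrist")
K=w["camera_matrix"];print(K[0,0],K[0,2],K[1,2],-np.array(w["R"]).T@np.array(w["t"]))
for q in("lid_tab","lid_hinge"):
    a=place_of(t,q);b=place_of(s,q)
    if a and b:
        a=a[0];b=b[0];f=lambda X:np.r_[np.subtract(pix(t,X),a["centre"]),np.subtract(pix(s,X),b["centre"])]
        r=least_squares(f,[560,20,200]);print(q,a["p"],b["p"],r.x,r.fun)
for r in cut_out(s,"lid_tab")[:1]:
    L=cloud(s,r["region"]);L=L[(L[:,2]>100)&(np.hypot(L[:,0]-567,L[:,1]-22)<110)]
    u=np.array([.908,.418]);
    for z in range(105,290,20):
        m=L[abs(L[:,2]-z)<10]
        if len(m):print(z,len(m),np.round(np.percentile((m[:,:2]-[494,-12])@u,[2,25,50,75,98])))
cv2.imwrite("pics/w1.png",w["color"])
for r in place_of(w,"knob_top")[:3]:print(r)
E
```

```text
time_s: 2.07
eef_pos: [455.1, -312.6, 172.4]
ee_rot: [0.0, 0.985, 0.174, 0.0]
force: [-0.4, -1.3, 0.4]
grip_width: 0.999
time_s: 2.73
eef_pos: [558.3, -250.7, 114.3]
ee_rot: [0.001, 0.985, 0.173, 0.001]
force: [0.3, -0.4, 0.3]
grip_width: 0.999
17.0
309.70691628693146 320.346667566968 200.29289214031402 [ 629.4229765  -224.17732965  259.71135049]
lid_tab 0.57 0.87 [571.6275764   25.83952935 264.41765047] [-0.32844056  0.10888443  0.11245618 -0.43470841]
lid_hinge 0.6 0.57 [567.95166339  16.97768078  98.63134003] [ 0.50352094 -0.15928624 -0.14110092  0.60472824]
105 135 [ 79.  82.  89.  96. 106.]
125 262 [ 79.  93. 104. 110. 116.]
145 241 [ 78. 100. 112. 115. 118.]
165 245 [ 78.  98. 113. 115. 118.]
185 228 [ 77.  94. 112. 115. 118.]
205 183 [ 77.  90. 105. 112. 117.]
225 52 [ 74.  78.  80.  93. 105.]
245 8 [75. 76. 76. 77. 79.]
{'centre': [383.0, 472.3], 'p': 0.96}
{'centre': [286.3, 480.0], 'p': 0.95}
{'centre': [188.1, 309.3], 'p': 0.86}
```

View pics/w1.png

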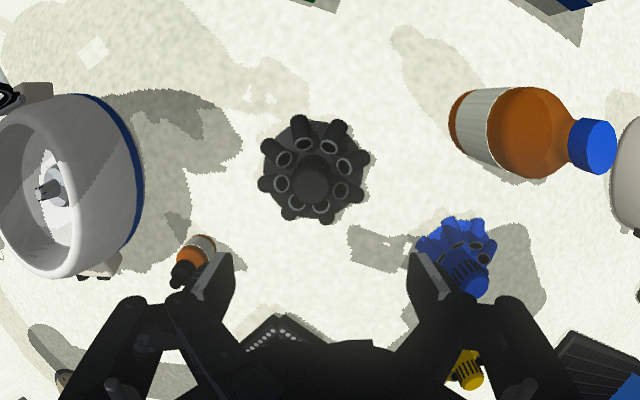

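The wrist view shows the dark eight-sleeve rotor, knob at about (185,312). Blue is at (270,465) and yellow at (370,465). The lid's inner face is upright, 79 mm behind the axis at z 105 and 75 mm at z 245. That makes the angle about 1.55, above 1.45, so it is out of the way.

```bash
cat >> h.py <<'E'
def fish(w,row,col,z):
    K=w["camera_matrix"];x=(col-K[0,2])/K[0,0];y=(row-K[1,2])/K[1,1];th=np.hypot(x,y)
    v=np.array([x/th*np.sin(th),y/th*np.sin(th),np.cos(th)]);R=np.array(w["R"]);o=-R.T@np.array(w["t"]);v=R.T@v
    return o+v*(z-o[2])/v[2]
def fcloud(w):
    r,q=np.nonzero(w["z_map"]>0);d=w["z_map"][r,q];K=w["camera_matrix"]
    x=(q-K[0,2])/K[0,0];y=(r-K[1,2])/K[1,1];th=np.hypot(x,y);k=np.tan(th)/np.maximum(th,1e-9);ok=th<1.3
    p=np.stack([x*k*d,y*k*d,d],1)[ok];return (p-np.array(w["t"]))@np.array(w["R"])
E
python3 - <<'E'
from h import *
from m import circ
w=capture("wrist");P=fcloud(w)
print(sensors.sense()["eef_pos"])
for r in place_of(w,"knob_top")[:3]:print(r["p"],fish(w,*r["centre"],62))
k=P[(np.hypot(P[:,0]-575,P[:,1]+238)<35)&(P[:,2]>57)&(P[:,2]<68)]
print(len(k),(k.min(0)+k.max(0))/2,k.max(0)-k.min(0),np.median(k,0))
b=P[(np.hypot(P[:,0]-494,P[:,1]+12)<100)&(abs(P[:,2]-95)<4)];print("rim",len(b),circ(b),np.median(b[:,2]))
E
```

```text
top rotor all 2049 [ 568.52033366 -234.18114109  396.15990083] knob 2049 [ 560.21376546 -230.4213851   409.14230173] [ 568.52033366 -234.18114109  396.15990083] [102.10015288 114.11096564  90.65763677]
top rim 775 [494.21351324 -10.48404133  69.08629114] 95.34995879725005
top spindle 38 [492.35279268 -10.70524112  69.719962  ] [505.66768505   0.9368915   79.90521772]
top lid 0.59 [274.8, 142.5, 333.1, 180.9] 1372 [533.36014334 -44.45305357 105.05946213] [612.9287419   90.01536289 276.38997992] [578.64461478  29.19116115 202.52816036]
top knob_top 0.87 [ 426.91851767 -479.2386852    62.        ]
top knob_top 0.6 [ 546.49664179 -396.25528417   62.        ]
top lid_tab 0.94 [566.79277046  24.95858594 260.        ]
top lid_tab 0.51 [ 633.71072618 -110.70963934  260.        ]
top spindle_seat 0.64 [499.72165014 -13.09392312  52.        ]
top lid_hinge 0.77 [569.15776783  20.75223384  97.        ]
side rotor all 2516 [ 572.15020948 -235.4855523   224.19795281] knob 1938 [ 558.66538076 -241.88135399  295.86879744] [ 572.15020948 -235.4855523   246.22524272] [106.80341628 112.98706296 388.32
[... 410 characters left out ...]

side knob_top 0.92 [ 532.19124703 -399.04590708   62.        ]
side lid_tab 0.67 [558.01718664  10.48318534 260.        ]
side spindle_seat 0.6 [488.47668389 -21.20423625  52.        ]
side lid_hinge 0.71 [562.66944687  20.56515164  97.        ]
side lid_hinge 0.67 [ 539.67442215 -293.76757339   97.        ]
[ 558.55069728 -249.45724522  112.52544272]
0.94 [ 548.71692288 -395.09620517   62.        ]
0.84 [ 579.56488311 -235.83218803   62.        ]
0.65 [ 432.19060675 -475.92167758   62.        ]
1244 [ 578.96748649 -236.13603804   60.20162081] [27.47863024 27.26685241  6.33050555] [ 580.10802373 -235.90693852   60.8145197 ]
rim 3408 [499.85264325 -10.62301551  69.14174189] 94.19946175831089
```

```bash
python3 -m jog '[[[10,6,-10],[0,0,0],0],[[19,13,-25],[0,0,0],0],[[19,13,-40],[0,0,0],0],[[19,13,-50],[0,0,0],0],[[19,13,-57],[0,0,0],0],[[19,13,-59.5],[0,0,0],0],[[19,13,-59.5],[0,0,0],0],[[19,13,-59.5],[0,0,0],0]]'
python3 -m jog '[[[0,0,0],[0,0,0],0.3],[[0,0,0],[0,0,0],0.6],[[0,0,0],[0,0,0],0.8],[[0,0,0],[0,0,0],1],[[0,0,0],[0,0,0],1],[[0,0,0],[0,0,0],1],[[0,0,0],[0,0,0],1],[[0,0,0],[0,0,0],1]]' 40
python3 - <<'E'
from h import *
w=capture("wrist");cv2.imwrite("pics/w2.png",w["color"])
E
```

```text
time_s: 4.55
eef_pos: [577.8, -236.7, 53.6]
ee_rot: [0.0, 0.985, 0.174, 0.0]
force: [-0.5, -0.0, 1.0]
grip_width: 1.004
time_s: 5.22
eef_pos: [577.7, -236.6, 53.5]
ee_rot: [0.0, 0.985, 0.174, 0.0]
force: [-0.1, -0.2, 4.7]
grip_width: 0.295
```

View pics/w2.png

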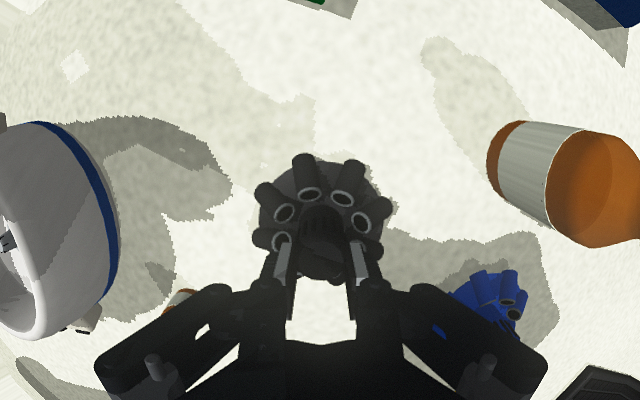

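The grip is on the knob (opening 0.295) at image (235,320), with the pads on both sides. I lift, carry the rotor over the bowl, and then measure rotor against bowl.

```bash
python3 -m jog '[[[0,0,20],[0,0,0],1],[[0,0,40],[0,0,0],1],[[0,0,60],[0,0,0],1],[[0,0,80],[0,0,0],1],[[0,0,100],[0,0,0],1],[[0,0,120],[0,0,0],1],[[0,0,130],[0,0,0],1],[[0,0,130],[0,0,0],1]]'
python3 -m jog '[[[-10,25,0],[0,0,0],1],[[-20,50,0],[0,0,0],1],[[-30,80,0],[0,0,0],1],[[-45,110,0],[0,0,0],1],[[-55,140,0],[0,0,0],1],[[-65,170,0],[0,0,0],1],[[-75,195,0],[0,0,0],1],[[-80,210,0],[0,0,0],1]]'
python3 -m jog '[[[0,8,0],[0,0,0],1],[[0,16,0],[0,0,0],1],[[0,16,0],[0,0,0],1],[[0,16,0],[0,0,0],1],[[0,16,0],[0,0,0],1],[[0,16,0],[0,0,0],1],[[0,16,0],[0,0,0],1],[[0,16,0],[0,0,0],1]]'
sed -i 's/^t=capture/if __name__!="__main__": raise_=1\nt=capture/' m.py; python3 - <<'E'
import re;a=open('m.py').read();a=a[:a.index('if __name__')];open('m.py','w').write(a)
E
python3 - <<'E'
from h import *
from m import circ
s=capture("side");w=capture("wrist");t=capture("top")
S=sensors.sense();e=S["eef_pos"];print(e,S["grip_width"],S["force"])
cv2.imwrite("pics/s3.png",np.hstack([cv2.resize(s["color"][60:260,200:400],(400,400)),w["color"][:,120:520]]))
for n,P in(("w",fcloud(w)),("s",cloud(s,np.ones((400,640),bool)))):
    d=np.hypot(P[:,0]-497,P[:,1]+11)
    b=P[(d<85)&(d>50)&(abs(P[:,2]-95)<4)]
    if len(b)>20:print(n,"rim",len(b),circ(b))
    k=P[(d<62)&(P[:,2]>e[2]-53.5+8)&(P[:,2]<e[2]-53.5+40)]
    if len(k):print(n,"rotor",len(k),k.min(0),k.max(0),circ(k[k[:,2]<e[2]-53.5+32]))
E
```

```text
time_s: 5.93
eef_pos: [578.2, -236.8, 184.8]
ee_rot: [0.001, 0.985, 0.174, 0.001]
force: [0.6, 0.3, -0.5]
grip_width: 0.296
time_s: 6.6
eef_pos: [495.8, -24.0, 181.6]
ee_rot: [-0.001, 0.985, 0.175, -0.001]
force: [0.3, 0.2, -0.8]
grip_width: 0.292
time_s: 7.27
eef_pos: [497.6, -10.8, 183.0]
ee_rot: [0.0, 0.985, 0.174, 0.0]
force: [-0.8, 0.7, -0.7]
grip_width: 0.292
[497.56979113 -10.61735127 183.02501201] 0.29198212196373224 [ 0.8210599  -0.578174   -1.62484996]
w rim 5102 [497.68515306  -8.98245654  68.43765724]
w rotor 9049 [457.00207362 -58.04741806 137.52791295] [546.89407283  37.21719955 169.52224566] [499.40741453 -10.7741364   32.15406036]
s rim 306 [493.95656989 -12.65673718  69.87495401]
s rotor 426 [449.33064793 -61.63994229 137.57535948] [540.39425039  24.69039055 169.45902358] [494.13237129 -17.0371568   31.11991167]
```

View pics/s3.png

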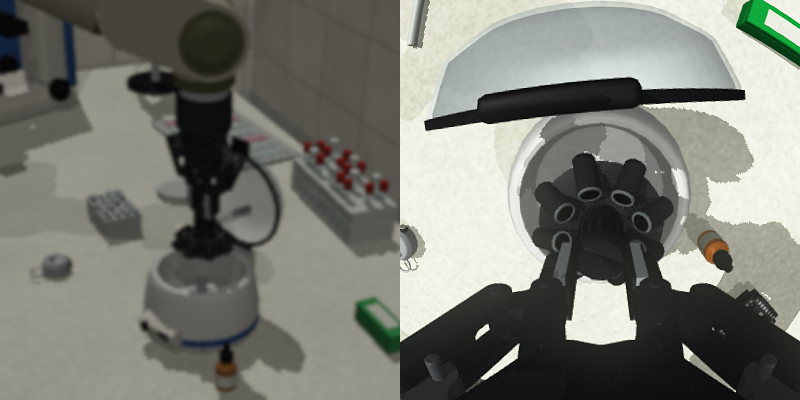

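The side crop (left) shows the rotor hanging level over the bowl. The wrist view (right) shows the lid upright close behind, at (80,580), and the bowl rim round the rotor. The wrist camera sits on the lid side and would come down onto the lid, so I turn the hand +90° first and re-measure from the new view.

```bash
python3 -m jog '[[[0,0,0],[0,0,6],1],[[0,0,0],[0,0,12],1],[[0,0,0],[0,0,18],1],[[0,0,0],[0,0,24],1],[[0,0,0],[0,0,30],1],[[0,0,0],[0,0,36],1],[[0,0,0],[0,0,42],1],[[0,0,0],[0,0,48],1]]'
python3 -m jog '[[[0,0,0],[0,0,6],1],[[0,0,0],[0,0,12],1],[[0,0,0],[0,0,18],1],[[0,0,0],[0,0,24],1],[[0,0,0],[0,0,30],1],[[0,0,0],[0,0,36],1],[[0,0,0],[0,0,42],1],[[0,0,0],[0,0,42],1]]'
python3 - <<'E'
from h import *
from m import circ
w=capture("wrist")
S=sensors.sense();e=S["eef_pos"];print(e,S["ee_rot"],S["joints"],S["grip_width"],S["force"])
P=fcloud(w);print("cam",-np.array(w["R"]).T@np.array(w["t"]))
d=np.hypot(P[:,0]-497,P[:,1]+11)
b=P[(d<85)&(d>50)&(abs(P[:,2]-95)<4)];print("rim",len(b),circ(b))
h=e[2]-53.5
for lo,hi in((12,30),(57,66)):
    k=P[(d<62)&(P[:,2]>h+lo)&(P[:,2]<h+hi)];print("rotor",len(k),k.min(0),k.max(0))
cv2.imwrite("pics/w4.png",w["color"])
E
```

```text
time_s: 8.08
eef_pos: [497.6, -10.5, 183.0]
ee_rot: [0.0, 0.827, 0.562, 0.0]
force: [0.1, 0.7, -1.0]
grip_width: 0.291
time_s: 8.75
eef_pos: [497.6, -10.5, 183.1]
ee_rot: [0.0, 0.572, 0.82, 0.0]
force: [0.3, 0.3, -1.7]
grip_width: 0.294
[497.56457473 -10.47035371 183.06027804] [3.60914233e-05 5.74073059e-01 8.18804080e-01 2.07082769e-05] [-2.56915205e-01  2.93357292e-01  1.64487779e+00  1.47665245e-05
  1.20327550e+00 -6.04773574e-01] 0.291177241873705 [ 0.38222596  0.23753399 -0.76614792]
cam [472.37426495  60.41709881 328.71714329]
rim 5486 [497.95724559  -8.73379401  69.08380858]
rotor 5908 [451.78033807 -51.66412382 141.5607839 ] [546.11906202  38.37368138 159.54123345]
rotor 2206 [472.73863232 -24.59893089 186.57141124] [519.30256367   7.64814743 195.55140786]
```

View pics/w4.png

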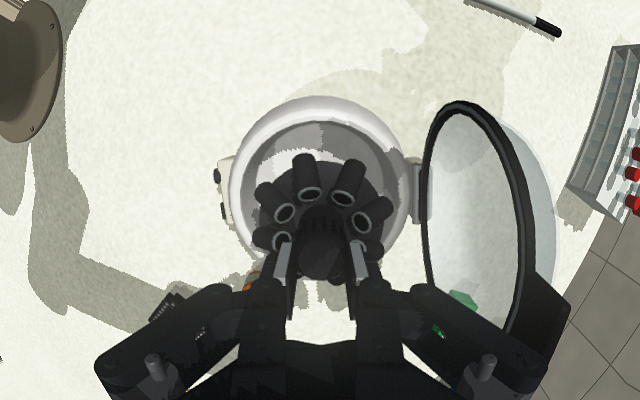

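The wrist view after the turn shows the rotor inside the bowl circle at (230,320). The lid is on the right (x 420–550), clear of the fingers. Last, I check where the knob sits in the hand.

```bash
python3 - <<'E'
from h import *
w=capture("wrist");P=fcloud(w);e=sensors.sense()["eef_pos"]
a=np.deg2rad(110);ux=np.array([np.cos(a),np.sin(a)]);uy=np.array([-ux[1],ux[0]])
D=P-e;x=D[:,:2]@ux;y=D[:,:2]@uy
for lo,hi in((-18,-12),(-12,-6),(-6,0),(0,6),(6,12)):
    m=(abs(x)<30)&(abs(y)<9)&(D[:,2]>lo)&(D[:,2]<hi)
    if m.sum():print(lo,hi,m.sum(),np.percentile(x[m],[2,50,98]))
for lo,hi in ((-46,-38),(-38,-30),(-30,-22)):
    m=(np.hypot(x,y)<58)&(D[:,2]>lo)&(D[:,2]<hi);print(lo,m.sum(),"x",x[m].max(),"y",np.percentile(y[m],[1,99]))
E
```

```text
-18 -12 117 [12.09725469 14.00019121 15.47337129]
-12 -6 141 [10.23413001 13.66073891 15.75847521]
-6 0 140 [11.92413388 13.92090484 15.79699303]
0 6 314 [ 8.66412187 13.11758174 15.33573858]
6 12 1359 [-9.68275875  2.05333543 12.38797314]
-46 4374 x 48.22376428438379 y [-45.79522711  42.4063329 ]
-38 2522 x 44.671788403914746 y [-42.41505399  38.32564676]
-30 2104 x 36.208161699086105 y [-34.79047103  31.53587117]
```

```bash
python3 -m jog '[[[0.3,1,-6],[0,0,0],1],[[0.3,1,-14],[0,0,0],1],[[0.3,1,-22],[0,0,0],1],[[0.3,1,-30],[0,0,0],1],[[0.3,1,-38],[0,0,0],1],[[0.3,1,-46],[0,0,0],1],[[0.3,1,-52],[0,0,0],1],[[0.3,1,-52],[0,0,0],1]]'
python3 -m jog '[[[0,0,-1],[0,0,0],1],[[0,0,-2],[0,0,0],1],[[0,0,-3],[0,0,0],1],[[0,0,-4],[0,0,0],1],[[0,0,-5],[0,0,0],1],[[0,0,-6],[0,0,0],1],[[0,0,-7],[0,0,0],1],[[0,0,-8],[0,0,0],1]]'
```

```text
time_s: 9.52
eef_pos: [497.2, -9.3, 129.6]
ee_rot: [-0.001, 0.573, 0.819, -0.0]
force: [-0.3, 0.4, -1.1]
grip_width: 0.293
time_s: 10.18
eef_pos: [497.8, -9.5, 123.0]
ee_rot: [0.0, 0.573, 0.819, -0.0]
force: [-0.7, 0.1, 0.4]
grip_width: 0.291
```

```bash
python3 -m jog '[[[0,0,-1],[0,0,0],1],[[0,0,-2],[0,0,0],1],[[0,0,-3],[0,0,0],1],[[0,0,-4],[0,0,0],1],[[0,0,-5],[0,0,0],1],[[0,0,-6],[0,0,0],1],[[0,0,-6],[0,0,0],1],[[0,0,-6],[0,0,0],1]]'
python3 -m jog '[[[0,0,-0.5],[0,0,0],1],[[0,0,-1],[0,0,0],1],[[0,0,-1.5],[0,0,0],1],[[0,0,-2],[0,0,0],1],[[0,0,-2.5],[0,0,0],1],[[0,0,-3],[0,0,0],1],[[0,0,-3],[0,0,0],1],[[0,0,-3],[0,0,0],1]]'
```

```text
time_s: 10.85
eef_pos: [497.6, -9.4, 116.8]
ee_rot: [-0.0, 0.573, 0.819, -0.0]
force: [-4.2, -0.7, -0.6]
grip_width: 0.293
time_s: 11.52
eef_pos: [497.7, -9.4, 113.9]
ee_rot: [-0.0, 0.573, 0.819, -0.0]
force: [-3.7, -1.4, 0.9]
grip_width: 0.295
```

Side force pushes the tool towards −x, so I ease it by 1 mm and lower the last bit.

```bash
python3 -m jog '[[[-0.6,-0.2,0],[0,0,0],1],[[-1.2,-0.4,0],[0,0,0],1],[[-1.2,-0.4,0],[0,0,0],1],[[-1.2,-0.4,-0.6],[0,0,0],1],[[-1.2,-0.4,-1.2],[0,0,0],1],[[-1.2,-0.4,-1.8],[0,0,0],1],[[-1.2,-0.4,-2.2],[0,0,0],1],[[-1.2,-0.4,-2.2],[0,0,0],1]]'
```

```text
time_s: 12.18
eef_pos: [496.7, -9.8, 111.7]
ee_rot: [-0.0, 0.573, 0.819, 0.0]
force: [-1.8, -0.5, -0.1]
grip_width: 0.289
```

```bash
python3 -m jog '[[[-0.5,0,-0.3],[0,0,0],1],[[-0.5,0,-0.6],[0,0,0],1],[[-0.5,0,-0.9],[0,0,0],1],[[-0.5,0,-1.2],[0,0,0],1],[[-0.5,0,-1.5],[0,0,0],1],[[-0.5,0,-1.5],[0,0,0],1],[[-0.5,0,-1.5],[0,0,0],1],[[-0.5,0,-1.5],[0,0,0],1]]'
```

```text
time_s: 12.85
eef_pos: [496.2, -9.8, 110.3]
ee_rot: [0.0, 0.573, 0.819, 0.0]
force: [-0.2, -0.9, -0.9]
grip_width: 0.294
```

```bash
python3 -m jog '[[[0,0,0],[0,0,0],0.65],[[0,0,0],[0,0,0],0.6],[[0,0,0],[0,0,0],0.5],[[0,0,0],[0,0,0],0.4],[[0,0,0],[0,0,0],0.35],[[0,0,0],[0,0,0],0.35],[[0,0,0],[0,0,0],0.35],[[0,0,0],[0,0,0],0.35]]'
python3 -m jog '[[[0,0,5],[0,0,0],0.35],[[0,0,15],[0,0,0],0.35],[[0,0,30],[0,0,0],0.35],[[0,0,45],[0,0,0],0.35],[[0,0,60],[0,0,0],0.35],[[0,0,75],[0,0,0],0.35],[[0,0,75],[0,0,0],0.35],[[0,0,75],[0,0,0],0.35]]'
python3 - <<'E'
from h import *
from m import circ
w=capture("wrist");s=capture("side");P=fcloud(w);d=np.hypot(P[:,0]-497,P[:,1]+9.5)
k=P[(d<30)&(P[:,2]>105)&(P[:,2]<128)]
print(sensors.sense()["eef_pos"],len(k),np.percentile(k[:,2],[10,50,90]),(k.min(0)+k.max(0))/2,k.max(0)-k.min(0))
b=P[(d<85)&(d>50)&(abs(P[:,2]-95)<4)];print("rim",len(b),circ(b),np.median(b[:,2]))
cv2.imwrite("pics/w5.png",np.hstack([w["color"][:,120:520],cv2.resize(s["color"][120:260,230:370],(400,400))]))
E
```

```text
time_s: 13.52
eef_pos: [496.1, -9.9, 110.3]
ee_rot: [0.0, 0.573, 0.819, 0.0]
force: [0.7, 0.6, -0.2]
grip_width: 0.651
time_s: 14.18
eef_pos: [496.4, -9.9, 186.2]
ee_rot: [0.001, 0.573, 0.819, 0.0]
force: [-0.1, 0.3, -0.5]
grip_width: 0.65
[495.78561815  -9.76770891 184.79048579] 1170 [111.73108833 117.06311562 118.18447514] [497.08634813  -8.80143763 112.4480908 ] [29.31214532 29.54327917 14.86515105]
rim 6432 [497.47308053  -7.67055229  68.36450756] 94.43787933165446
```

View pics/w5.png

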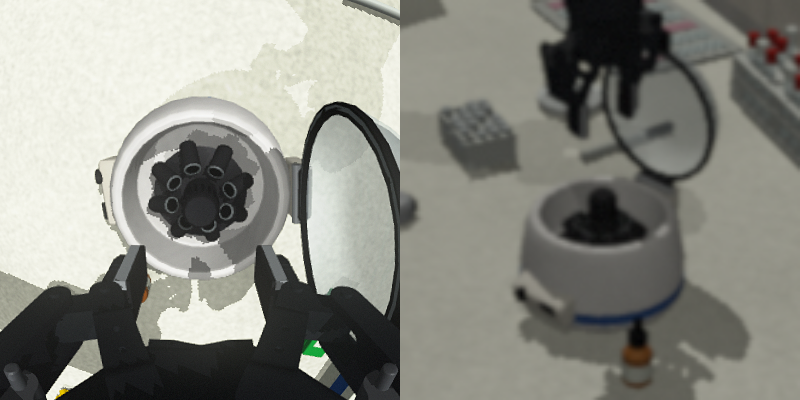

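The rotor stands upright on the spindle and is released, knob at (207,200) in the left half. Knob top z ≈ 117.5, so it sits about 3.5 mm above home, as expected for loose. Next I shut the fingers and press.

```bash
python3 -m jog '[[[0.5,0.3,0],[0,0,0],1],[[0.5,0.3,0],[0,0,0],1],[[0.5,0.3,-5],[0,0,0],1],[[0.5,0.3,-15],[0,0,0],1],[[0.5,0.3,-25],[0,0,0],1],[[0.5,0.3,-35],[0,0,0],1],[[0.5,0.3,-42],[0,0,0],1],[[0.5,0.3,-42],[0,0,0],1]]'
python3 -m jog '[[[0,0,-1],[0,0,0],1],[[0,0,-2],[0,0,0],1],[[0,0,-3],[0,0,0],1],[[0,0,-4],[0,0,0],1],[[0,0,-5],[0,0,0],1],[[0,0,-6],[0,0,0],1],[[0,0,-6.5],[0,0,0],1],[[0,0,-7],[0,0,0],1]]'
```

```text
time_s: 14.95
eef_pos: [495.8, -9.4, 141.3]
ee_rot: [-0.002, 0.573, 0.819, -0.001]
force: [-0.5, 0.0, 0.5]
grip_width: 0.001
time_s: 15.62
eef_pos: [496.7, -9.5, 136.3]
ee_rot: [0.0, 0.573, 0.819, 0.0]
force: [-0.6, 0.6, -0.0]
grip_width: 0.002
```

```bash
python3 -m jog '[[[0,0,-0.5],[0,0,0],1],[[0,0,-1],[0,0,0],1],[[0,0,-1.5],[0,0,0],1],[[0,0,-2],[0,0,0],1],[[0,0,-2.5],[0,0,0],1],[[0,0,-3],[0,0,0],1],[[0,0,-3],[0,0,0],1],[[0,0,-3],[0,0,0],1]]'
```

```text
time_s: 16.28
eef_pos: [496.7, -9.5, 133.3]
ee_rot: [-0.0, 0.573, 0.819, 0.0]
force: [-0.8, -1.2, -0.3]
grip_width: 0.003
```

```bash
python3 -m jog '[[[0,0,-0.3],[0,0,0],1],[[0,0,-0.6],[0,0,0],1],[[0,0,-0.9],[0,0,0],1],[[0,0,-1.2],[0,0,0],1],[[0,0,-1.5],[0,0,0],1],[[0,0,-1.5],[0,0,0],1],[[0,0,-1.5],[0,0,0],1],[[0,0,-1.5],[0,0,0],1]]'
```

```text
time_s: 16.95
eef_pos: [496.6, -9.5, 131.8]
ee_rot: [-0.0, 0.573, 0.819, 0.0]
force: [0.4, 0.4, -0.2]
grip_width: 0.004
```

```bash
python3 -m jog '[[[0,0,-0.3],[0,0,0],1],[[0,0,-0.6],[0,0,0],1],[[0,0,-0.9],[0,0,0],1],[[0,0,-1.2],[0,0,0],1],[[0,0,-1.5],[0,0,0],1],[[0,0,-1.8],[0,0,0],1],[[0,0,-1.8],[0,0,0],1],[[0,0,-1.8],[0,0,0],1]]'
python3 - <<'E'
from h import *
w=capture("wrist");S=sensors.sense();e=S["eef_pos"];P=fcloud(w);d=np.hypot(P[:,0]-496.5,P[:,1]+9.5)
print(e,S["force"])
a=np.deg2rad(110);ux=np.array([np.cos(a),np.sin(a)]);uy=np.array([-ux[1],ux[0]]);D=P-e;x=D[:,:2]@ux;y=D[:,:2]@uy
m=(x>7)&(x<16)&(abs(y)<12)
print(np.histogram(P[m,2],bins=np.arange(80,150,3)))
cv2.imwrite("pics/w6.png",cv2.resize(w["color"][120:320,200:440],(720,600)))
E
```

```text
time_s: 17.62
eef_pos: [496.6, -9.5, 130.0]
ee_rot: [-0.0, 0.573, 0.819, -0.0]
force: [0.2, 0.9, 0.6]
grip_width: -0.003
[496.63800874  -9.53169442 130.01578376] [-0.18204534  0.40609229 -0.34388956]
(array([ 49,  55,  53,  26,  62,  57,  57,  60,  73,  70, 101, 194, 281,
         3,   0,   0,   0,   0,  14,  78, 101, 124, 126]), array([ 80,  83,  86,  89,  92,  95,  98, 101, 104, 107, 110, 113, 116,
       119, 122, 125, 128, 131, 134, 137, 140, 143, 146, 149]))
```

View pics/w6.png

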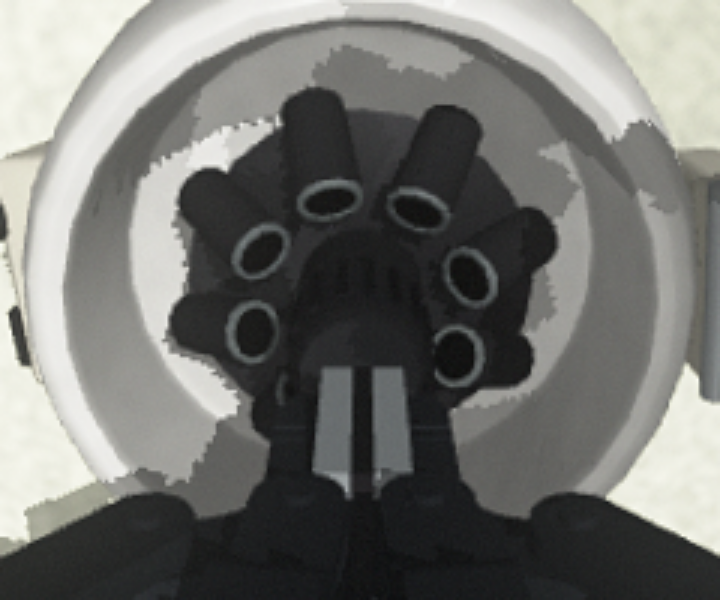

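The closed tips are centred over the upright knob at (360,370) but not touching yet. I continue slowly.

```bash
python3 -m jog '[[[0,0,-0.3],[0,0,0],1],[[0,0,-0.6],[0,0,0],1],[[0,0,-0.9],[0,0,0],1],[[0,0,-1.2],[0,0,0],1],[[0,0,-1.5],[0,0,0],1],[[0,0,-1.8],[0,0,0],1],[[0,0,-1.8],[0,0,0],1],[[0,0,-1.8],[0,0,0],1]]'
```

```text
time_s: 18.33
eef_pos: [496.6, -9.6, 128.2]
ee_rot: [-0.0, 0.573, 0.819, -0.0]
force: [0.6, 0.6, -0.7]
grip_width: -0.003
```

```bash
python3 -m jog '[[[0,0,-0.3],[0,0,0],1],[[0,0,-0.6],[0,0,0],1],[[0,0,-0.9],[0,0,0],1],[[0,0,-1.2],[0,0,0],1],[[0,0,-1.5],[0,0,0],1],[[0,0,-1.5],[0,0,0],1],[[0,0,-1.5],[0,0,0],1],[[0,0,-1.5],[0,0,0],1]]'
```

```text
time_s: 19.0
eef_pos: [496.6, -9.6, 126.7]
ee_rot: [-0.0, 0.573, 0.819, -0.0]
force: [-0.2, -0.2, -0.3]
grip_width: 0.001
```

```bash
python3 -m jog '[[[0,0,-0.3],[0,0,0],1],[[0,0,-0.6],[0,0,0],1],[[0,0,-0.9],[0,0,0],1],[[0,0,-1.2],[0,0,0],1],[[0,0,-1.5],[0,0,0],1],[[0,0,-1.8],[0,0,0],1],[[0,0,-1.8],[0,0,0],1],[[0,0,-1.8],[0,0,0],1]]'
```

```text
time_s: 19.67
eef_pos: [496.6, -9.5, 124.9]
ee_rot: [-0.0, 0.573, 0.819, 0.0]
force: [-0.8, -0.2, -0.2]
grip_width: -0.001
```

```bash
python3 - <<'E'
from h import *
w=capture("wrist");s=capture("side");S=sensors.sense();e=S["eef_pos"];P=fcloud(w)
print(e,S["force"],S["tau"])
a=np.deg2rad(110);ux=np.array([np.cos(a),np.sin(a)]);uy=np.array([-ux[1],ux[0]]);D=P-e;x=D[:,:2]@ux;y=D[:,:2]@uy
for lo in range(-2,20,3):
    m=(x>lo)&(x<lo+3)&(abs(y)<12)
    if m.sum(): print(lo,m.sum(),np.round(np.percentile(P[m,2],[5,25,50,75,95])))
cv2.imwrite("pics/s7.png",cv2.resize(s["color"][130:230,250:350],(600,600),interpolation=cv2.INTER_CUBIC))
E
```

```text
[496.6690065   -9.57052388 124.96619123] [-1.06160241  0.82634597  0.60539491] [-1.74006542e-03 -4.00604296e+01 -2.26144552e+01 -2.99109906e-04
  3.02891422e-04  2.21447735e-06]
-2 163 [117. 118. 166. 176. 178.]
1 217 [116. 118. 165. 174. 191.]
4 484 [116. 118. 141. 165. 191.]
7 1112 [ 86. 117. 147. 165. 203.]
10 5748 [108. 161. 185. 215. 222.]
13 1238 [ 68.  93. 143. 201. 223.]
16 3529 [194. 201. 208. 215. 224.]
19 1505 [ 77. 223. 225. 228. 230.]
```

View pics/s7.png

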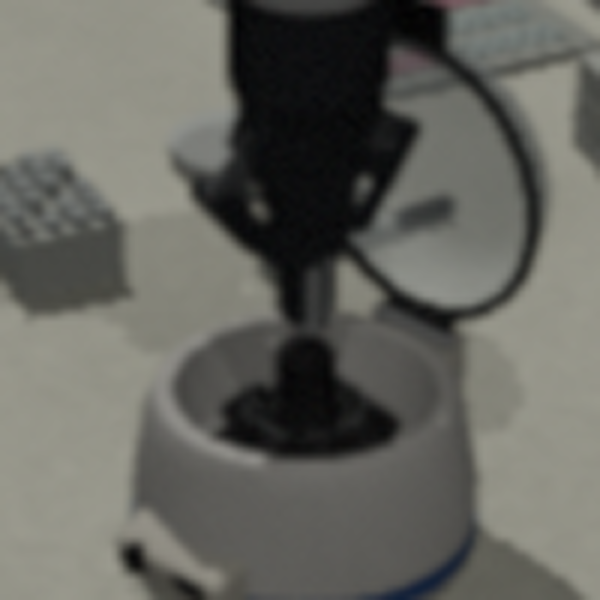

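The side crop shows the tips a small gap above the knob at (340,305), so the shut tips reach less far than 17 mm. I go on down.

```bash
python3 -m jog '[[[0,0,-0.3],[0,0,0],1],[[0,0,-0.6],[0,0,0],1],[[0,0,-0.9],[0,0,0],1],[[0,0,-1.2],[0,0,0],1],[[0,0,-1.5],[0,0,0],1],[[0,0,-1.8],[0,0,0],1],[[0,0,-1.8],[0,0,0],1],[[0,0,-1.8],[0,0,0],1]]'
```

```text
time_s: 20.43
eef_pos: [496.6, -9.6, 123.1]
ee_rot: [-0.0, 0.573, 0.819, -0.0]
force: [-0.8, 0.6, -0.1]
grip_width: -0.002
```

```bash
python3 -m jog '[[[0,0,-0.3],[0,0,0],1],[[0,0,-0.6],[0,0,0],1],[[0,0,-0.9],[0,0,0],1],[[0,0,-1.2],[0,0,0],1],[[0,0,-1.5],[0,0,0],1],[[0,0,-1.8],[0,0,0],1],[[0,0,-1.8],[0,0,0],1],[[0,0,-1.8],[0,0,0],1]]'
```

```text
time_s: 21.1
eef_pos: [496.6, -9.6, 121.3]
ee_rot: [-0.0, 0.573, 0.819, -0.0]
force: [-0.9, -0.4, 0.1]
grip_width: 0.003
```

```bash
python3 -m jog '[[[0,0,-0.4],[0,0,0],1],[[0,0,-0.8],[0,0,0],1],[[0,0,-1.2],[0,0,0],1],[[0,0,-1.6],[0,0,0],1],[[0,0,-2],[0,0,0],1],[[0,0,-2.4],[0,0,0],1],[[0,0,-2.4],[0,0,0],1],[[0,0,-2.4],[0,0,0],1]]'
```

```text
time_s: 21.77
eef_pos: [496.7, -9.5, 118.9]
ee_rot: [0.0, 0.573, 0.819, -0.0]
force: [1.3, 1.2, -0.4]
grip_width: 0.002
```

```bash
python3 - <<'E'
from h import *
w=capture("wrist");S=sensors.sense();e=S["eef_pos"];P=fcloud(w);print(e,S["force"])
a=np.deg2rad(110);ux=np.array([np.cos(a),np.sin(a)]);uy=np.array([-ux[1],ux[0]]);D=P-e;x=D[:,:2]@ux;y=D[:,:2]@uy
m=(abs(x)<16)&(abs(y)<16)&(P[:,2]<150)&(P[:,2]>100)
print(np.histogram(P[m,2],bins=np.arange(100,152,2)))
k=m&(P[:,2]>114)&(P[:,2]<121);print("knob top xy",k.sum(),P[k].min(0),P[k].max(0),np.median(P[k],0))
# finger tips: points directly above the knob, lowest along the finger faces
f=m&(P[:,2]>121);print("finger low",np.percentile(P[f,2],[0,2,5]),"x",x[f].min(),x[f].max())
E
```

```text
[496.65508525  -9.55368532 118.9298218 ] [-0.53295682  1.10261508 -0.17774253]
(array([ 55,  61,  62,  72,  74, 109, 121, 211, 369,  68,   0,   0,  14,
        35, 107,  71,  94, 147, 105, 105, 122, 137, 110, 134, 164]), array([100, 102, 104, 106, 108, 110, 112, 114, 116, 118, 120, 122, 124,
       126, 128, 130, 132, 134, 136, 138, 140, 142, 144, 146, 148, 150]))
knob top xy 648 [483.52686223 -13.77045705 114.00101505] [509.22574032   4.87851553 119.16580915] [493.2252211   -0.68418917 116.81572326]
finger low [125.03796642 126.78031988 128.46309142] x 6.1398378729383944 12.044993504407719
```

```bash
python3 -m jog '[[[0,0,-0.4],[0,0,0],1],[[0,0,-0.8],[0,0,0],1],[[0,0,-1.2],[0,0,0],1],[[0,0,-1.6],[0,0,0],1],[[0,0,-2],[0,0,0],1],[[0,0,-2.4],[0,0,0],1],[[0,0,-2.4],[0,0,0],1],[[0,0,-2.4],[0,0,0],1]]'
```

```text
time_s: 22.48
eef_pos: [496.7, -9.5, 116.5]
ee_rot: [0.0, 0.573, 0.819, 0.0]
force: [-0.1, -0.1, 0.3]
grip_width: 0.003
```

```bash
python3 -m jog '[[[0,0,-0.4],[0,0,0],1],[[0,0,-0.8],[0,0,0],1],[[0,0,-1.2],[0,0,0],1],[[0,0,-1.6],[0,0,0],1],[[0,0,-2],[0,0,0],1],[[0,0,-2.4],[0,0,0],1],[[0,0,-2.4],[0,0,0],1],[[0,0,-2.4],[0,0,0],1]]'
```

```text
time_s: 23.15
eef_pos: [496.7, -9.6, 114.1]
ee_rot: [0.0, 0.573, 0.819, -0.0]
force: [-0.5, -0.3, -0.3]
grip_width: -0.002
```

```bash
python3 -m jog '[[[0,0,-0.3],[0,0,0],1],[[0,0,-0.6],[0,0,0],1],[[0,0,-0.9],[0,0,0],1],[[0,0,-1.2],[0,0,0],1],[[0,0,-1.5],[0,0,0],1],[[0,0,-1.8],[0,0,0],1],[[0,0,-2],[0,0,0],1],[[0,0,-2],[0,0,0],1]]'
```

```text
time_s: 23.82
eef_pos: [496.8, -9.6, 112.3]
ee_rot: [0.0, 0.573, 0.819, 0.0]
force: [-0.4, -0.5, 4.3]
grip_width: -0.004
```

```bash
python3 - <<'E'
from h import *
s=capture("side");w=capture("wrist")
cv2.imwrite("pics/s8.png",np.hstack([cv2.resize(s["color"][130:230,250:350],(400,400),interpolation=cv2.INTER_CUBIC),cv2.resize(w["color"][140:300,240:400],(400,400),interpolation=cv2.INTER_CUBIC)]))
E
```

```text
(no output)
```

View pics/s8.png

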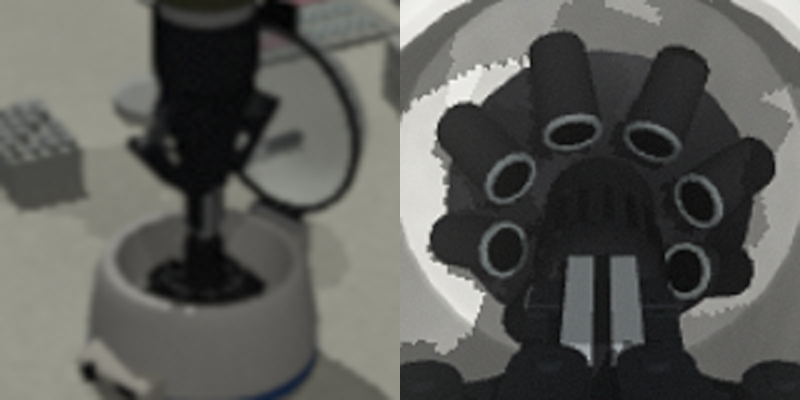

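The tips now rest on the knob (left crop at (235,205); right crop shows them centred on top), with 4.3 N. I press, stepping down.

```bash
python3 -m jog '[[[0,0,-0.3],[0,0,0],1],[[0,0,-0.6],[0,0,0],1],[[0,0,-0.9],[0,0,0],1],[[0,0,-1.2],[0,0,0],1],[[0,0,-1.5],[0,0,0],1],[[0,0,-1.8],[0,0,0],1],[[0,0,-2],[0,0,0],1],[[0,0,-2],[0,0,0],1]]'
```

```text
time_s: 24.58
eef_pos: [496.9, -9.6, 110.5]
ee_rot: [0.0, 0.573, 0.819, 0.0]
force: [-1.1, 0.1, 7.1]
grip_width: 0.001
```

```bash
python3 -m jog '[[[0,0,-0.2],[0,0,0],1],[[0,0,-0.4],[0,0,0],1],[[0,0,-0.6],[0,0,0],1],[[0,0,-0.8],[0,0,0],1],[[0,0,-1],[0,0,0],1],[[0,0,-1],[0,0,0],1],[[0,0,-1],[0,0,0],1],[[0,0,-1],[0,0,0],1]]'
```

```text
time_s: 25.25
eef_pos: [497.1, -9.7, 110.2]
ee_rot: [0.001, 0.573, 0.819, 0.0]
force: [-2.4, 0.6, 13.6]
grip_width: -0.002
```

```bash
python3 -m jog '[[[0,0,-0.3],[0,0,0],1],[[0,0,-0.6],[0,0,0],1],[[0,0,-0.9],[0,0,0],1],[[0,0,-1.2],[0,0,0],1],[[0,0,-1.2],[0,0,0],1],[[0,0,-1.2],[0,0,0],1],[[0,0,-1.2],[0,0,0],1],[[0,0,-1.2],[0,0,0],1]]'
```

```text
time_s: 25.92
eef_pos: [497.3, -9.7, 110.1]
ee_rot: [0.001, 0.573, 0.819, 0.0]
force: [-6.3, 1.7, 24.4]
grip_width: 0.003
```

```bash
python3 -m jog '[[[0,0,-0.2],[0,0,0],1],[[0,0,-0.4],[0,0,0],1],[[0,0,-0.6],[0,0,0],1],[[0,0,-0.6],[0,0,0],1],[[0,0,-0.6],[0,0,0],1],[[0,0,-0.6],[0,0,0],1],[[0,0,-0.6],[0,0,0],1],[[0,0,-0.6],[0,0,0],1]]'
```

```text
time_s: 26.58
eef_pos: [497.5, -9.7, 110.1]
ee_rot: [0.002, 0.573, 0.819, 0.0]
force: [-7.8, 1.9, 30.8]
grip_width: -0.0
```

z stays at 110.1 while the force rises from 13.6 to 31 N, so it is on the shoulder. I back off and check the knob height and the lid from above.

```bash
python3 -m jog '[[[0,0,3],[0,0,0],1],[[0,0,10],[0,0,0],1],[[0,0,30],[0,0,0],1],[[0,0,60],[0,0,0],1],[[0,0,95],[0,0,0],1],[[0,0,130],[0,0,0],1],[[0,0,165],[0,0,0],1],[[0,0,195],[0,0,0],1]]'
python3 -m jog '[[[0,0,10],[0,0,0],1],[[0,0,10],[0,0,0],1],[[0,0,10],[0,0,0],1],[[0,0,10],[0,0,0],1],[[0,0,10],[0,0,0],1],[[0,0,10],[0,0,0],1],[[0,0,10],[0,0,0],1],[[0,0,10],[0,0,0],1]]'
python3 - <<'E'
from h import *
from m import circ
w=capture("wrist");P=fcloud(w);e=sensors.sense()["eef_pos"];print(e)
d=np.hypot(P[:,0]-497,P[:,1]+9.5)
k=P[(d<14)&(P[:,2]>100)&(P[:,2]<128)];print("knob",len(k),np.percentile(k[:,2],[50,75,90,97]),(k.min(0)+k.max(0))/2)
b=P[(d<85)&(d>50)&(abs(P[:,2]-95)<4)];print("rim",len(b),circ(b),np.median(b[:,2]))
L=P[(P[:,2]>105)&(P[:,2]<290)&(np.hypot(P[:,0]-575,P[:,1]-22)<100)&(((P[:,:2]-[497,-9.5])@[.927,.375])>60)]
print("lid",len(L),L.min(0),L.max(0))
Q=L-[497,-9.5,0];
for th in np.deg2rad([16,18,20,22,24,26,28]):
    u=Q[:,0]*np.cos(th)+Q[:,1]*np.sin(th);print(round(np.rad2deg(th)),[np.round(np.percentile(u[abs(Q[:,2]-z)<12],[5,50]),1).tolist() for z in(150,190,230,255) if (abs(Q[:,2]-z)<12).sum()>20])
v=-Q[:,0]*.375+Q[:,1]*.927;u=Q[:,0]*.927+Q[:,1]*.375
for z in(230,245,255,262,270,278):
    m=abs(Q[:,2]-z)<4
    if m.sum()>3:print(z,m.sum(),"v",np.percentile(v[m],[2,50,98]),"u",np.percentile(u[m],[2,50,98]))
for r in place_of(w,"lid_tab")[:2]:print(r,fish(w,*r["centre"],262))
cv2.imwrite("pics/w9.png",w["color"])
E
```

```text
time_s: 27.25
eef_pos: [496.3, -9.4, 304.6]
ee_rot: [0.0, 0.573, 0.819, 0.0]
force: [0.3, 0.4, 0.2]
grip_width: -0.002
time_s: 27.92
eef_pos: [496.6, -9.5, 311.9]
ee_rot: [-0.0, 0.573, 0.819, -0.0]
force: [0.5, -0.2, -0.5]
grip_width: -0.001
[496.59290598  -9.55911149 312.04401872]
knob 446 [112.87880428 113.58144162 114.13162694 114.60480576] [497.037862    -9.06940272 107.95196597]
rim 3230 [497.69880959  -8.10420721  68.73380108] 94.43242009069576
lid 8266 [536.07643452 -44.31972453 105.0147183 ] [615.97785518  93.30527541 273.97438594]
16 [[68.2, 97.5], [65.7, 83.5], [69.0, 88.9], [72.2, 76.4]]
18 [[70.9, 95.8], [68.4, 84.8], [71.0, 89.9], [73.2, 76.9]]
20 [[73.4, 93.9], [71.1, 83.2], [72.8, 90.9], [74.1, 77.2]]
22 [[75.7, 92.2], [73.7, 81.4], [74.5, 91.9], [74.8, 77.4]]
24 [[78.0, 91.2], [76.2, 80.3], [76.1, 92.9], [75.2, 77.6]]
26 [[78.5, 90.2], [76.1, 80.3], [76.6, 93.7], [75.2, 77.9]]
28 [[76.2, 89.3], [73.5, 81.9], [75.9, 94.1], [74.9, 78.1]]
230 705 v [-46.71763543  40.9251968   57.95758502] u [ 73.95618139  92.34082834 111.49392383]
245 1119 v [-28.17247018  17.67353692  39.2784287 ] u [74.54841516 83.71275843 99.37638275]
255 143 v [-9.56850782  8.72929173 20.22932   ] u [74.6621978  75.54637728 79.05405456]
262 170 v [-9.07507305  8.82456407 20.43908487] u [74.33533218 75.28868727 78.64999854]
270 454 v [-10.16395697   5.16549078  19.99372201] u [74.85486356 76.83527351 80.9629864 ]
{'centre': [213.2, 436.4], 'p': 0.64} [572.3514419   24.02569798 262.        ]
```

View pics/w9.png

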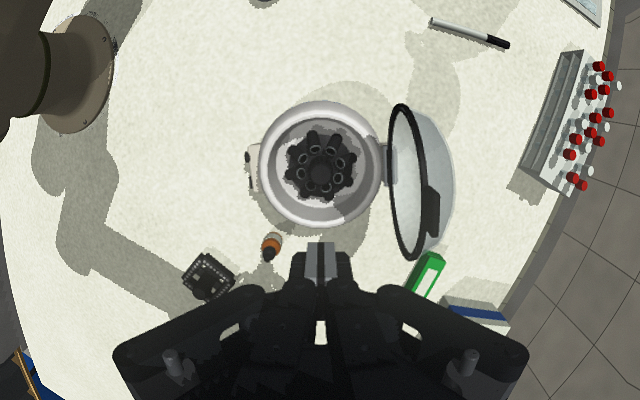

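Knob top now reads ≈ 114 (was ≈ 118), so the rotor is home; it sits centred at (165,320). The lid tab is upright at (213,436): u ≈ 75–80 mm behind the axis, top z 274. I go over it and down behind the tab.

```bash
python3 -m jog '[[[25,12,2],[0,0,0],1],[[50,24,2],[0,0,0],1],[[75,36,2],[0,0,0],1],[[102,48,2],[0,0,0],1],[[102,48,2],[0,0,0],1],[[102,48,-15],[0,0,0],1],[[102,48,-35],[0,0,0],1],[[102,48,-55],[0,0,0],1]]'
python3 -m jog '[[[0,0,-5],[0,0,0],1],[[0,0,-6],[0,0,0],1],[[0,0,-6],[0,0,0],1],[[0,0,-6],[0,0,0],1],[[0,0,-6],[0,0,0],1],[[0,0,-6],[0,0,0],1],[[0,0,-6],[0,0,0],1],[[0,0,-6],[0,0,0],1]]'
```

```text
time_s: 28.68
eef_pos: [598.5, 38.4, 256.6]
ee_rot: [0.0, 0.573, 0.819, 0.0]
force: [-0.3, 0.3, 0.0]
grip_width: 0.0
time_s: 29.35
eef_pos: [598.7, 38.5, 251.6]
ee_rot: [0.0, 0.573, 0.819, 0.0]
force: [0.8, 1.1, 0.5]
grip_width: 0.002
```

```bash
python3 -m jog '[[[-13.6,-6.3,0],[0,0,0],1],[[-27.2,-12.7,0],[0,0,0],1],[[-40.8,-19,0],[0,0,0],1],[[-53.5,-25,-3],[0,0,0],1],[[-66,-31,-8],[0,0,0],1],[[-78,-36.4,-13],[0,0,0],1],[[-89,-41.7,-20],[0,0,0],1],[[-89,-41.7,-20],[0,0,0],1]]'
python3 - <<'E'
from h import *
s=capture("side")
S=sensors.sense();print(S["eef_pos"],S["force"])
w=capture("wrist")
cv2.imwrite("pics/s10.png",np.hstack([cv2.resize(s["color"][80:240,220:380],(400,400),interpolation=cv2.INTER_CUBIC),w["color"][:,120:520]]))
E
```

```text
time_s: 30.02
eef_pos: [508.2, -3.7, 230.7]
ee_rot: [-0.001, 0.574, 0.819, -0.0]
force: [0.5, 0.0, -0.1]
grip_width: 0.004
[509.24572856  -3.43970764 231.40019166] [ 0.75659538 -0.10673511  0.39176521]
```

View pics/s10.png

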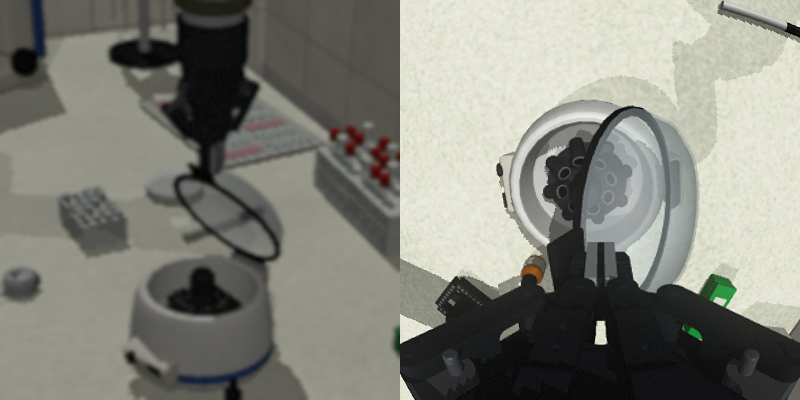

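The lid follows: in the side crop its tab is at the fingertips (170,205), at about 55–60°. I continue along the arc.

```bash
python3 -m jog '[[[-10.4,-4.9,-7],[0,0,0],1],[[-20.8,-9.7,-15],[0,0,0],1],[[-30,-14,-25],[0,0,0],1],[[-39,-18.2,-35],[0,0,0],1],[[-49,-23,-45],[0,0,0],1],[[-59.3,-27.7,-55],[0,0,0],1],[[-67,-31.3,-67],[0,0,0],1],[[-74.7,-35,-80],[0,0,0],1]]'
python3 - <<'E'
from h import *
s=capture("side");w=capture("wrist")
S=sensors.sense();print(S["eef_pos"],S["force"])
for r in place_of(w,"lid_tab")[:2]:print(r,fish(w,*r["centre"],140))
P=fcloud(w);Q=P-[497.2,-9,0];u=Q[:,0]*.906+Q[:,1]*.423;v=-Q[:,0]*.423+Q[:,1]*.906
for a in range(-100,90,20):
    m=(abs(u-a)<6)&(abs(v)<75)&(abs(v)>25)&(Q[:,2]>96)&(Q[:,2]<200)
    if m.sum()>10:print(a,m.sum(),np.percentile(Q[m,2],[5,50,95]))
E
```

```text
time_s: 30.78
eef_pos: [435.7, -38.5, 151.7]
ee_rot: [0.001, 0.573, 0.819, 0.0]
force: [0.6, 0.2, -1.0]
grip_width: -0.002
[434.41299656 -38.15421446 150.42836431] [0.81089702 0.58764873 0.07516979]
{'centre': [263.3, 316.6], 'p': 0.79} [435.8621399  -47.85898075 140.        ]
-60 466 [140.5700004  145.39605919 151.07949934]
-40 2230 [138.22387825 154.95640219 164.14560279]
-20 2678 [135.06101103 158.93532148 166.91552547]
0 2326 [131.44502266 158.55458432 162.42196531]
20 1792 [129.60997391 153.46573083 156.4681745 ]
40 862 [136.49128311 147.35268135 149.99613613]
60 95 [129.27825213 133.63900126 140.01162355]
```

```bash
python3 -m jog '[[[-4.5,-2,-8],[0,0,0],1],[[-8,-3.5,-16],[0,0,0],1],[[-10,-4.7,-24],[0,0,0],1],[[-12.5,-5.8,-32],[0,0,0],1],[[-14.5,-6.8,-38],[0,0,0],1],[[-16.3,-7.6,-43],[0,0,0],1],[[-16.3,-7.6,-47],[0,0,0],1],[[-16.3,-7.6,-47],[0,0,0],1]]'
```

```text
time_s: 31.6
eef_pos: [418.3, -45.8, 103.6]
ee_rot: [-0.001, 0.573, 0.819, -0.0]
force: [0.1, 0.0, 0.4]
grip_width: -0.004
```

```bash
python3 -m jog '[[[0,0,-0.7],[0,0,0],1],[[0,0,-1.4],[0,0,0],1],[[0,0,-2.1],[0,0,0],1],[[0,0,-2.8],[0,0,0],1],[[0,0,-3.5],[0,0,0],1],[[0,0,-4.2],[0,0,0],1],[[0,0,-5],[0,0,0],1],[[0,0,-5],[0,0,0],1]]'
```

```text
time_s: 32.27
eef_pos: [418.6, -45.8, 99.2]
ee_rot: [-0.0, 0.573, 0.819, -0.0]
force: [-0.6, 0.1, 0.4]
grip_width: 0.003
```

```bash
python3 -m jog '[[[0,0,-0.5],[0,0,0],1],[[0,0,-1],[0,0,0],1],[[0,0,-1.5],[0,0,0],1],[[0,0,-2],[0,0,0],1],[[0,0,-2.5],[0,0,0],1],[[0,0,-3],[0,0,0],1],[[0,0,-3],[0,0,0],1],[[0,0,-3],[0,0,0],1]]'
```

```text
time_s: 32.93
eef_pos: [418.8, -46.0, 98.3]
ee_rot: [0.001, 0.573, 0.819, -0.0]
force: [-9.8, 3.2, 28.4]
grip_width: -0.001
```

```bash
python3 -m jog '[[[0,0,-0.5],[0,0,0],1],[[0,0,-1],[0,0,0],1],[[0,0,-1.5],[0,0,0],1],[[0,0,-2],[0,0,0],1],[[0,0,-2],[0,0,0],1],[[0,0,-2],[0,0,0],1],[[0,0,-2],[0,0,0],1],[[0,0,-2],[0,0,0],1]]'
```

```text
time_s: 33.6
eef_pos: [419.0, -46.1, 97.6]
ee_rot: [0.001, 0.573, 0.82, -0.0]
force: [-18.0, 4.3, 48.9]
grip_width: 0.001
```

That is a firm stop (28 to 49 N on the fingertips). I back off straight up and check the lid.

```bash
python3 -m jog '[[[0,0,5],[0,0,0],1],[[0,0,20],[0,0,0],1],[[0,0,45],[0,0,0],1],[[0,0,75],[0,0,0],1],[[0,0,105],[0,0,0],1],[[-10,-20,135],[0,0,0],1],[[-20,-50,150],[0,0,0],1],[[-30,-80,160],[0,0,0],1]]'
python3 -m jog '[[[-10,-20,0],[0,0,0],1],[[-10,-30,0],[0,0,0],1],[[-10,-30,0],[0,0,0],1],[[-10,-30,0],[0,0,0],1],[[-10,-30,0],[0,0,0],1],[[-10,-30,0],[0,0,0],1],[[-10,-30,0],[0,0,0],1],[[-10,-30,0],[0,0,0],1]]'
python3 - <<'E'
from h import *
from scipy.optimize import least_squares
s=capture("side");w=capture("wrist");t=capture("top");S=sensors.sense();print(S["eef_pos"],S["force"])
P=fcloud(w);Q=P-[497.2,-9,0];u=Q[:,0]*.906+Q[:,1]*.423;v=-Q[:,0]*.423+Q[:,1]*.906
for a in range(-95,90,10):
    m=(abs(u-a)<4)&(abs(v)<10)&(Q[:,2]>85)&(Q[:,2]<160);r=(abs(u-a)<4)&(abs(v)<75)&(Q[:,2]>85)&(Q[:,2]<160)
    print(a,m.sum(),np.round(np.median(Q[m,2]),1) if m.sum() else "",end=" | ")
m=(abs(np.hypot(u,v)-72)<4)&(Q[:,2]>85)&(Q[:,2]<115)
for a in range(-150,211,45):
    k=m&(abs((np.rad2deg(np.arctan2(v,u))-a+180)%360-180)<15)
    if k.sum():print("\nring",a,k.sum(),np.round(np.median(Q[k,2]),1),end="")
A=cv2.resize(s["color"][140:240,240:340],(400,400),interpolation=cv2.INTER_CUBIC)
cv2.imwrite("pics/s11.png",np.hstack([A,w["color"][:,120:520]]))
T=cloud(t,np.ones((400,640),bool))
for n,p,z in(("knob strip",(379,-260),50),):pass
E
```

```text
time_s: 34.27
eef_pos: [388.6, -126.6, 256.5]
ee_rot: [0.002, 0.572, 0.82, 0.0]
force: [1.0, -1.0, -0.4]
grip_width: -0.002
time_s: 34.93
eef_pos: [378.8, -155.2, 254.3]
ee_rot: [-0.0, 0.573, 0.82, 0.0]
force: [-0.3, 0.6, 0.3]
grip_width: 0.001
[ 378.71994989 -155.60283066  254.32675441] [ 0.35615565 -0.50660208 -0.05916667]
-95 115 102.0 | -85 159 102.1 | -75 192 102.6 | -65 259 118.3 | -55 218 128.1 | -45 183 133.3 | -35 164 133.8 | -25 157 134.2 | -15 162 134.7 | -5 152 135.0 | 5 142 134.9 | 15 131 134.8 | 25 127 134.3 | 35 120 133.7 | 45 98 133.5 | 55 47 128.2 | 65 14 123.4 | 75 10 104.8 | 85 80 104.3 | 
ring -150 494 103.7
ring -105 193 105.4
ring -60 11 101.1
ring 75 34 104.2
ring 120 268 104.9
ring 165 469 104.4
ring 210 494 103.7
```

View pics/s11.png

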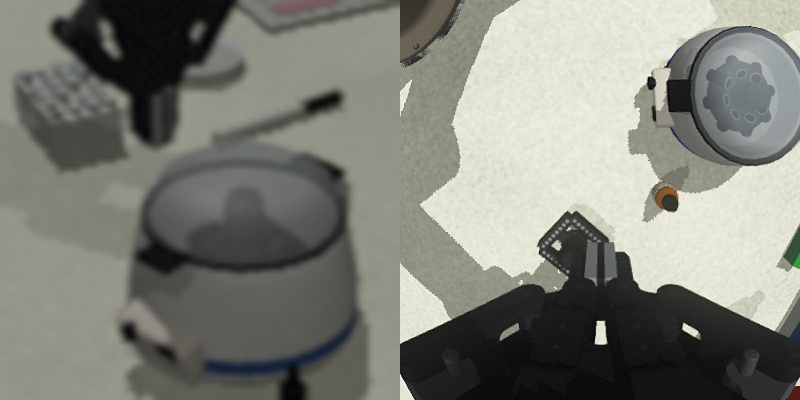

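The lid lies flat: tab z 102, hinge side 104, dome level at 133.5 on both sides. The rotor shows upright under it and the hand is clear. I hand in.

```bash
python3 -c "
from rig import ctrl
print(ctrl.finish_job())"
```

```text
the job is handed in; nothing more can be done
None
```

The dark grey eight-sleeve rotor is pressed home on the spindle and the lid is closed; I handed the job in at about 35 s. The lid already stood open at about 1.55 rad, so I did not have to swing it away first.

**What I did:**
- I set the rotor over the spindle and let go. It sat loose, with the knob top at about 117.5 mm.
- I pressed the knob with shut fingers up to about 31 N. For the last 17 N or so the tool moved only about 0.1 mm.
- I swung the lid shut by its tab and backed the hand away.

**Last checks:**
- **Rotor:** after pressing, the knob top read about 114 mm, which is the height for fully home. It shows upright under the closed lid.
- **Lid:** the lid is level, with the tab at 102 mm, the hinge side at 104 mm, and the dome at 133.5 mm front and back.
- **Other items:** I saw nothing else disturbed in the last pictures, but I did not re-measure the other items one by one.

**What disagreed:**
- **Finger reach:** the shut fingertips did not reach the stated 17 mm ahead of the TCP. They met the knob about 6 mm behind it, so I felt my way down by force.
- **Closing force:** the last press on the tab reached 49 N at the fingertips, more than needed. The wrist limit is 120 N; the 40 N limit is for the arm and the gripper's body, and only the fingertips were meant to touch the tab.
- **Camera positions:** the cameras disagreed by 2 to 6 mm. I eased the side force while lowering the rotor to make up for it.

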